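Open the squeeze-tab drain cleaner tub

TASK

Open the drain cleaner tub that has the safety cap: squeeze the cap's two side tabs in, turn the cap on its neck, feeling with a light pull for the place where it comes free, and lift it off. Set the cap down (do not drop it) right way up in the steel thali, let go of it, and leave everything else where it is.

Things in the scene. Friction and masses are not known exactly. Their poses are not given: they have to be found in the camera images.
- tub: White plastic tub of drain cleaner, 96 mm across, 90 mm tall to its flat shoulder, fixed to the plywood; origin at the centre of its underside, z up. Its neck rises inside the cap to 130 mm above the plywood. The two lugs that hold the cap down are hidden under it, at a different angle each time.
- tub_shoulder (a point): Centre of the tub's shoulder, 90 mm above the plywood. Four fixed teeth, 8 mm tall, stand on it 30 to 41 mm from the axis, one on either side of each tab's foot at the start: they stop the cap from turning unless both tabs are squeezed in. Keep fingers 10 mm or more above the shoulder.
- cap_centre (a point): Centre of the loose grey safety cap, on its axis, 21 mm above its lower edge and 21 mm below its top; z up. The cap is a 50 mm cylinder, 60 g, with a flat tab standing off its +y and -y sides: 68 mm over the tabs, 56 mm when squeezed. Each flat is 26 mm wide along x, from 9 mm below to 17 mm above this point, with a 16 mm wide foot below it.
- cap_top (a point): Centre of the cap's top. Tabs in, the cap turns easily but the hidden lugs hold it down (it gives 3 mm upward, then stops). It comes free over a stretch of about 25 degrees that begins 35 to 125 degrees of anticlockwise turn (from above) from its start; beyond that it is held again. Once free, it rises 40 mm to clear the neck. Cap and neck are alike after half a turn.
- tab_left (a joint): Travel of the +y tab in m: 0 out, 0.006 fully in. It clears the teeth beyond 0.004. About 8 N presses it fully in (20 N grip is plenty); it springs out when let go.
- tab_right (a joint): Travel of the -y tab in m: 0 out, 0.006 fully in; as the +y tab.
- thali_floor (a point): Centre of the inner floor (4 mm above the plywood) of a round shallow stainless steel thali, 172 mm across, its flat floor 154 mm across, rim 16 mm high, fixed to the plywood; z up.
- plain_tub_centre (a point): Bystander: a like tub with a plain round cap without tabs, 96 mm across, 132 mm tall; the point is half-way up.
- tumbler_centre (a point): Bystander: open stainless steel tumbler, 72 mm across, 100 mm tall; the point is half-way up.
- scoop_centre (a point): Bystander: pink plastic scoop, about 160 mm long, 34 mm tall; the point is half-way up its bowl, handle to its -x.
- gasket_centre (a point): Bystander: hard silicone gasket ring, 72 mm across, 7 mm thick, flat on the plywood; the point is its centre.
- clamp_centre (a point): Bystander: metal pipe clamp, a band 66 mm across and 20 mm tall with two ears to its +x; the point is the band's centre.
Things that resemble listed ones, but are neither listed nor needed, are in the scene too. Leave any blue or pink look-alike of the tub alone.

How it is judged:
On the way, in this order (a step that is already met when the one before it is completed fails the run):
1. both tabs of the cap are squeezed in while it is on the neck (value of joint each of tab_left, tab_right above 0.004 m and z of cap_centre in the frame of tub below 0.122 m), for 0.1 s.
2. the cap has been turned by more than 25 degrees while still down on the neck (angle between the x axis of cap_centre and the x axis of tub, either way round above 0.436 rad and z of cap_centre in the frame of tub below 0.122 m and horizontal distance between cap_centre and tub below 0.006 m), for 0.1 s.
3. the cap is lifted clear of the neck (z of cap_centre in the frame of tub above 0.151 m), for 0.1 s.
At the end, for the whole second after the job is handed in: The cap stands right way up (within 6 degrees) flat on the thali's floor, its axis within 50 mm of the thali's centre, its tabs sprung out again, at rest and let go of; the tub is open (horizontal distance between cap_centre and thali_floor below 0.05 m and z of cap_centre in the frame of thali_floor between 0.016 and 0.026 m and angle between cap_centre's own z axis and vertical below 0.1 rad and value of joint each of tab_left, tab_right below 0.002 m and linear speed of cap below 0.02 m/s); the robot touches nothing.
It fails at once if the cap is let go of more than 25 mm above the thali or elsewhere in the air (contact force between the fingers and cap below 0.05 N and height (world z) of cap_centre above 0.05 m and horizontal distance between cap_centre and tub above 0.06 m).
It fails at once if a bystander is moved by more than 30 mm (distance of any of plain_tub_centre, tumbler_centre, scoop_centre, gasket_centre, clamp_centre from where it was at the start of the episode above 0.03 m).
It also fails if it takes over 58 s, if anything falls off the work surface, if the arm or the gripper's body presses on something with over 40 N, if the wrist force passes 120 N, or if a joint passes its speed limit or range.

ROBOT

A 6-joint arm with a two-finger parallel gripper is mounted at the origin on the work surface. World frame = base frame: x ahead of the robot, y to its left, z up, the work surface at z = 0. Lengths are in m, angles in rad, forces in N, time in s.
With the tool pointing down it reaches from about 0.375 to 0.975 m from the base axis. Payload 3.8 kg.
Tool frame: the origin (TCP) lies at the very end of the fingers, on their centre line; the grasp point (between the pads) lies 19 mm behind it; z points along the fingers, y is the line along which they close (so a half turn about z gives the same grasp; the last joint's range is limited). The gripper opens to 85 mm and grips with 20 to 120 N. Pads are 22 mm wide; open, the fingers measure 114 mm over their backs; the gripper's body (76 mm by 85 mm) begins 54 mm behind the grasp point. The pads swing forward as they close: fully open they stand 13 mm farther back than shut.
Start: joints at [1.21, 0.264, 1.604, -0, 1.274, -0.037], TCP at [0.215, 0.64, 0.231] pointing down, gripper open.
Joint ranges: [-2.63, 2.63], [-0.94, 2.18], [0.31, 2.57], [-1.31, 4.45], [0, 2.66], [-2.55, 2.55]. Speed limits (rad/s): [2.57, 2.57, 3.14, 3.14, 3.14, 3.14].

INTERFACE

Orientations are given as a rotation vector (axis times angle).
In Python, from workcell import monitor, viewer, job gives the robot as it stands. The module is installed in compiled form; this text tells all that it offers.
- The arm moves only by the tool step_arm, never from a script. Its argument "series" is one flat list of numbers, 4 for each row, row after row: the shift along the tool's x, y, z in m, then the turn about the tool's z in rad. A call has 1 to 8 rows; each row is the pose to reach, as a shift and turn from the pose commanded when the call began, along the tool's axes at that moment; what a row does not reach only later rows make up. A row lasts 1/8 s, in which the tool goes at most 62.5 mm and 10.7 degrees, less where a joint would pass 70% of its speed; a pose out of reach is approached as far as the arm can. A call with a gripper value outside its range is refused whole. "gripper" is the opening, from 0 (shut) to 1 (fully open), set as the call begins (left out, the last holds). The fingers move at their own pace and stop on an object; "newtons" is the grip in N (left out, the last holds). Time passes only in rows, so rows that repeat a pose let the fingers close. It gives the time, the measured TCP pose, the force, the opening and the grip force at its end, in the units of the state.
- monitor.read_state(): the state, without advancing time (a new reading comes with each control period).
- viewer.read_camera(name): name is "side" or "top" or "wrist"; returns a dict with "image" (420x560x3 uint8, red, green, blue), "intrinsics" (3x3 intrinsics, pixels), "distortion" ([k1, k2, p1, p2, k3] as OpenCV has them; the pictures are not rectified), "T" (4x4, takes a point from camera to world coordinates); the wrist camera has in their place "hand_eye" (4x4, takes a point from camera to tool coordinates, whose origin is the TCP and whose axes are the flange's). Camera axes: x right, y up, looking along -z (the intrinsics and any distortion apply to the point x, -y, -z); pixel columns grow to the right and rows downward; lengths in m; the calibration is good to about 2 mm. A picture is of the moment at which its call begins: read the wrist's pose just before it. There is no depth.
- job.finish_job(): hands the job in; it is judged then, once.
Trained networks look in a picture, given as the dict that the camera call returned (one of the last four; its "shot" number tells which), for a name from the list of things; names that differ only in an ending like _2 or _b are one class to them, and where a whole thing is asked for, a point or a joint stands for the part that bears it (a point fixed in the world has none). Each returns a list of dicts, best first, with "score" (0 to 1); they miss things now and then, are a little off and sometimes report something else, mostly with a low value. They report only what shows in the picture. A call takes as long as a camera call. They do not tell look-alikes from the thing itself.
- viewer.boxes_of(picture, label): "extent" ([centre column, centre row, width, height] in pixels, round what is visible of it).
- viewer.spot_point(picture, label): "point" ([column, row] in pixels: a listed point, or the origin of a listed thing).
The state is a dict: "time": time; "q": joint angles; "joint_vel": joint speeds; "joint_torque": joint torques, N m; "tool_pos": TCP position; "tcp_rot": TCP orientation; "wrist_force": force on the tool from outside, world axes, zero at the start; "torque": the same for the moment, N m; "width": opening from 0.0 (shut) to 1.0 (fully open); "grip_force": force on a finger pad.
Only numpy, scipy, OpenCV 4.12 (cv2) and the standard library are available. Lean on these libraries where they do the work, as an engineer would, in place of code of your own. Each camera call takes 0.05 s, during which the arm holds its last target. There are 200 camera calls.

## Working session

There is one attempt and no reset: what is moved stays moved. The work goes in short steps, Python scripts to look and compute and a tool call to move; the robot and the scene stay as the last step left them, time stands still between calls to the robot, and variables do not carry over. Pictures are saved under pics/ and viewed, at most 10 in all, crops included, and the job is handed in when it is done.

Besides the shell and the picture viewer there is one more tool, called after "Emit:" in YAML: its name, and indented under it one key for each argument. step_arm: Moves the arm, as the interface text tells. Its arguments: {"type":"object","properties":{"series":{"type":"array"},"gripper":{"type":"number"},"newtons":{"type":"number"}},"required":["series"]}

```bash
mkdir -p pics
cat > h.py <<'E'
import numpy as np, cv2
from scipy.spatial.transform import Rotation as R
from workcell import monitor, viewer, job
def pose():
    s=monitor.read_state(); T=np.eye(4); T[:3,:3]=R.from_rotvec(s["tcp_rot"]).as_matrix(); T[:3,3]=s["tool_pos"]; return T
def shot(name):
    P=pose(); c=viewer.read_camera(name)
    if name=="wrist": c["T"]=P@np.array(c["hand_eye"])
    return c
def save(c,f): cv2.imwrite("pics/"+f,c["image"][:,:,::-1])
def ray(c,uv):
    p=cv2.undistortPoints(np.array([[uv]],float),np.array(c["intrinsics"]),np.array(c["distortion"]))[0,0]
    T=np.array(c["T"]); return T[:3,3],T[:3,:3]@np.array([p[0],-p[1],-1])
def at_z(c,uv,z):
    o,d=ray(c,uv); return o+d*(z-o[2])/d[2]
def proj(c,X):
    T=np.linalg.inv(np.array(c["T"])); p=T[:3,:3]@np.array(X)+T[:3,3]
    return cv2.projectPoints(np.array([[p[0],-p[1],-p[2]]]),np.zeros(3),np.zeros(3),np.array(c["intrinsics"]),np.array(c["distortion"]))[0][0,0]
E
python3 - <<'E'
from h import *
Z=dict(cap_top=.132,cap_centre=.111,tub_shoulder=.09,thali_floor=.004,plain_tub_centre=.066,tumbler_centre=.05,scoop_centre=.017,gasket_centre=.0035,clamp_centre=.01)
for n in("top","side"):
    c=shot(n); save(c,n+"0.png"); print(n,np.round(c["T"][:3,3],2))
    for l,z in Z.items():
        for d in viewer.spot_point(c,l)[:4]: print(l,round(d["score"],2),np.round(d["point"]),np.round(at_z(c,d["point"],z),3))
E
```

```text
top [0.48 0.01 1.08]
cap_top 0.67 [180. 230.] [0.485 0.273 0.132]
cap_centre 0.81 [183. 224.] [0.5   0.273 0.111]
tub_shoulder 0.96 [155. 289.] [0.339 0.341 0.09 ]
tub_shoulder 0.86 [214. 169.] [0.642 0.209 0.09 ]
tub_shoulder 0.66 [186. 228.] [0.49  0.272 0.09 ]
tub_shoulder 0.64 [373. 206.] [ 0.559 -0.194  0.09 ]
thali_floor 0.75 [372. 207.] [ 0.564 -0.209  0.004]
thali_floor 0.48 [187. 227.] [0.495 0.293 0.004]
plain_tub_centre 0.72 [184. 226.] [0.497 0.282 0.066]
plain_tub_centre 0.67 [100. 238.] [0.461 0.494 0.066]
tumbler_centre 0.88 [279. 125.] [0.771 0.05  0.05 ]
scoop_centre 0.78 [292. 270.] [0.389 0.005 0.017]
gasket_centre 0.76 [295. 222.] [ 0.517 -0.001  0.004]
clamp_centre 0.93 [475. 218.] [ 0.542 -0.481  0.01 ]
side [-0.25  0.84  1.14]
cap_top 0.58 [231. 253.] [0.491 0.264 0.132]
cap_centre 0.69 [318. 250.] [0.328 0.069 0.111]
cap_centre 0.58 [229. 260.] [0.49  0.274 0.111]
tub_shoulder 0.92 [227. 263.] [0.499 0.274 0.09 ]
tub_shoulder 0.71 [210. 228.] [0.65  0.211 0.09 ]
plain_tub_centre 0.61 [180. 320.] [0.458 0.483 0.066]
tumbler_centre 0.7 [284. 235.] [0.485 0.047 0.05 ]
tumbler_centre 0.49 [224. 200.] [0.755 0.061 0.05 ]
scoop_centre 0.86 [315. 247.] [ 0.396 -0.007  0.017]
gasket_centre 0.39 [286. 236.] [0.51  0.01  0.004]
```

View pics/top0.png

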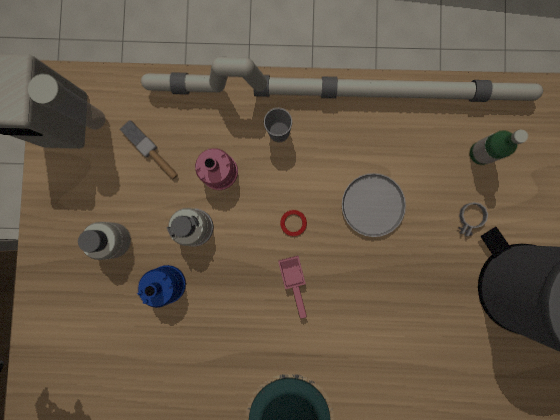

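Run:
```python
from h import *
a=cv2.imread("pics/top0.png")[140:340,70:270]; b=cv2.imread("pics/side0.png")[170:370,130:330]
cv2.imwrite("pics/crop0.png",np.hstack([cv2.resize(x,(400,400),interpolation=cv2.INTER_CUBIC) for x in(a,b)]))
```

```text
(no output)
```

View pics/crop0.png

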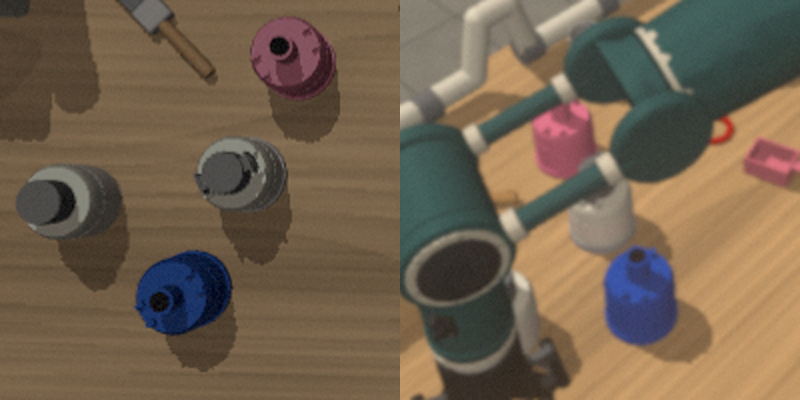

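The top view shows four tub-like things. The white tub at (186,227) has a grey cap with tabs. The white tub at (103,241) has a plain cap. The blue (162,287) and pink (215,168) ones are open look-alikes. The crop confirms that the tub at (186,227) is the one with the tabs, at world ≈(0.49, 0.272). The thali is at (373,206), world ≈(0.564, -0.209).

```bash
cat >> h.py <<'E'
def rel(x): 
    T=pose(); return np.round(T[:3,:3].T@(np.array(x)-T[:3,3]),4)
E
python3 - <<'E'
from h import *
P=pose(); print(np.round(P,3)); c=shot("wrist"); print(np.round(c["hand_eye"],3),np.round(c["intrinsics"],0))
print(rel([.49,.272,.30]))
c["T"]=np.array(c["T"]); 
for z in(.25,.3): 
    Q=P.copy();Q[:3,3]=[.49,.272,z];c["T"]=Q@np.array(c["hand_eye"]);print(z,proj(c,[.49,.272,.132]))
E
```

```text
[[-0.948  0.318  0.     0.215]
 [ 0.318  0.948  0.     0.64 ]
 [-0.     0.    -1.     0.231]
 [ 0.     0.     0.     1.   ]]
[[ 0.002  0.957  0.29   0.074]
 [ 1.    -0.001 -0.001  0.   ]
 [-0.001  0.29  -0.957 -0.143]
 [ 0.     0.     0.     1.   ]] [[347.   0. 277.]
 [  0. 347. 210.]
 [  0.   0.   1.]]
[-0.378  -0.2612 -0.0687]
0.25 [275.99233447 203.52891422]
0.3 [276.07865877 188.66371718]
```

Emit:
step_arm:
  series: [-0.03,-0.02,-0.05,0,-0.08,-0.055,-0.069,0,-0.13,-0.09,-0.069,0,-0.18,-0.125,-0.069,0,-0.23,-0.16,-0.069,0,-0.28,-0.195,-0.069,0,-0.33,-0.228,-0.069,0,-0.378,-0.261,-0.069,0]
  gripper: 1
  newtons: 25

```text
time: 2.05
tool_pos: [0.4911, 0.2705, 0.3006]
tcp_rot: [0.506, 3.1, 0.001]
wrist_force: [1.0, 0.8, 0.2]
width: 1.001
grip_force: 0.0
```

Run:
```python
from h import *
P=pose();print(np.round(P,3)); c=shot("wrist"); save(c,"w1.png")
for l,z in dict(cap_top=.132,cap_centre=.111,tub_shoulder=.09,tab_left=.115,tab_right=.115).items():
    for d in viewer.spot_point(c,l)[:3]: print(l,round(d["score"],2),np.round(d["point"]),np.round(at_z(c,d["point"],z),3))
print(rel([.49,.272,.25]))
```

```text
[[-0.948  0.318  0.001  0.491]
 [ 0.318  0.948  0.     0.271]
 [-0.001  0.001 -1.     0.301]
 [ 0.     0.     0.     1.   ]]
cap_top 0.9 [280. 193.] [0.497 0.273 0.132]
cap_top 0.44 [190. 399.] [0.694 0.099 0.132]
cap_centre 0.58 [281. 186.] [0.495 0.274 0.111]
tub_shoulder 0.62 [272. 320.] [0.651 0.212 0.09 ]
tub_shoulder 0.57 [299.   3.] [0.342 0.342 0.09 ]Traceback (most recent call last):
  File "<stdin>", line 4, in <module>
ValueError: it knows: cap_centre, cap_top, clamp_centre, gasket_centre, plain_tub_centre, scoop_centre, thali_floor, tub, tub_shoulder, tumbler_centre
```

View pics/w1.png

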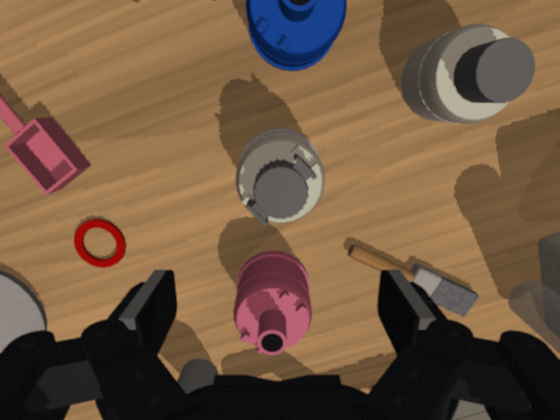

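The wrist view shows the grey cap at (280,193), with tabs near (255,209) and (303,161). The pink look-alike is below it at (270,310), blue is above and the plain tub is at the upper right. I'll enlarge it to get the tab angle.

Run:
```python
from h import *
a=cv2.imread("pics/w1.png")[120:230,225:335]
cv2.imwrite("pics/crop1.png",cv2.resize(a,None,fx=5,fy=5,interpolation=cv2.INTER_CUBIC))
c=shot("wrist")
a,b=[at_z(c,p,.128) for p in((255,209),(303,161))]; v=a-b; print(a,b,(a+b)/2,np.linalg.norm(v),np.degrees(np.arctan2(v[1],v[0])))
```

```text
[0.50383191 0.24585264 0.128     ] [0.47484087 0.30254727 0.128     ] [0.48933639 0.27419995 0.128     ] 0.06367700177658248 -62.91687512652378
```

View pics/crop1.png

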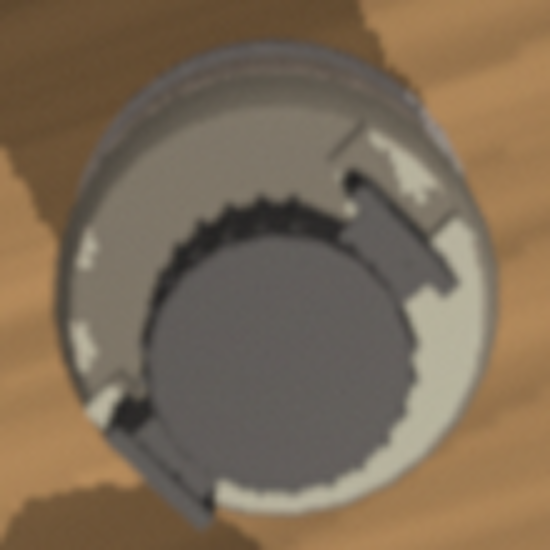

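The crop shows the cap-top centre at (281,192.5). The outer edges of the tabs' top faces are centred near (306,166.5) and (256.5,215.5) in the image.

Run:
```python
from h import *
c=shot("wrist"); P=pose()
a,b=[at_z(c,p,.128) for p in((256.5,215.5),(306,166.5))]; v=a-b; print((a+b)/2,np.linalg.norm(v)); ct=at_z(c,(281,192.5),.132); print(ct)
plate=[at_z(c,(225+x/5,120+y/5),.128) for x,y in((350,180),(455,285),(108,430),(210,520))]
print([np.round(p[:2],4) for p in plate])
for w in(v,plate[1]-plate[0],plate[3]-plate[2]): print(np.degrees(np.arctan2(w[1],w[0])))
print("tool y ang",np.degrees(np.arctan2(P[1,1],P[0,1])),"q",monitor.read_state()["q"])
m=(ct+(a+b)/2)/2;print(m, rel([m[0],m[1],.25]))
```

```text
[0.49480976 0.27525662 0.128     ] 0.06576057509184183
[0.49484195 0.27544336 0.132     ]
[array([0.4675, 0.2979]), array([0.4921, 0.3104]), array([0.4979, 0.2403]), array([0.5211, 0.2527])]
-62.90823154450342
26.95064979904333
28.238051140089684
tool y ang 71.46795124527684 q [ 4.63592047e-01  1.11968867e-02  1.76304951e+00  6.76900411e-04
  1.36742168e+00 -7.83895863e-01]
[0.49482586 0.27534999 0.13      ] [-0.0042  0.004   0.0503]
```

Emit:
step_arm:
  series: [-0.004,0.004,0.02,0.18,-0.004,0.004,0.04,0.36,-0.004,0.004,0.05,0.54,-0.004,0.004,0.05,0.72,-0.004,0.004,0.05,0.9,-0.004,0.004,0.05,1.08,-0.004,0.004,0.05,1.26,-0.004,0.004,0.05,1.44]

```text
time: 3.35
tool_pos: [0.494, 0.2766, 0.2503]
tcp_rot: [-2.428, -1.993, -0.0]
wrist_force: [-0.1, 0.5, 0.3]
width: 0.998
grip_force: 0.0
```

Emit:
step_arm:
  series: [0,0,0,0.18,0,0,0,0.36,0,0,0,0.54,0,0,0,0.72,0,0,0,0.9,0,0,0,0.9]

```text
time: 4.1
tool_pos: [0.4941, 0.2763, 0.2503]
tcp_rot: [-3.05, -0.75, 0.0]
wrist_force: [0.3, -0.8, -1.0]
width: 0.997
grip_force: 0.0
```

Run:
```python
from h import *
P=pose();c=shot("wrist"); save(c,"w2.png")
print("yaw",np.degrees(np.arctan2(P[1,1],P[0,1])),P[:3,3],np.round(monitor.read_state()["q"],3))
for d in viewer.spot_point(c,"cap_top")[:2]: print(d["score"],d["point"],at_z(c,d["point"],.132))
print(proj(c,[.4948,.2753,.132]),rel([.4948,.2753,.100]))
```

```text
yaw -62.35966649765324 [0.49414935 0.27628235 0.25029974] [0.465 0.047 1.817 0.    1.277 1.552]
0.96 [282.2, 205.2] [0.49532289 0.27226654 0.132     ]
[278.4547722 204.0309993] [1.000e-04 6.000e-04 1.503e-01]
```

View pics/w2.png

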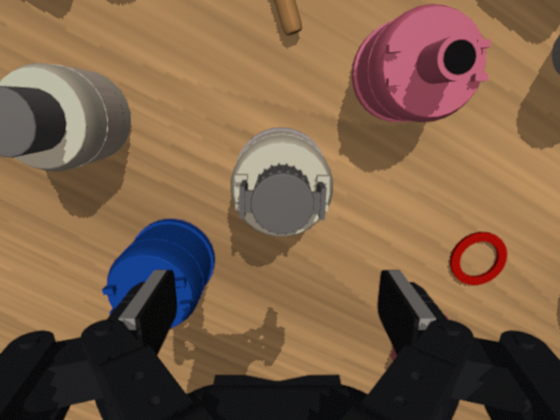

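The cap is centred at (282,204), with tabs symmetric at columns 242 and 322, so the yaw is right. Descending over it.

Emit:
step_arm:
  series: [0,0.0025,0.04,0,0,0.0025,0.08,0,0,0.0025,0.11,0,0,0.0025,0.13,0,0,0.0025,0.142,0,0,0.0025,0.15,0,0,0.0025,0.15,0]

```text
time: 5.08
tool_pos: [0.4962, 0.2726, 0.1002]
tcp_rot: [3.052, 0.744, -0.0]
wrist_force: [0.1, -0.0, 0.0]
width: 1.0
grip_force: 0.0
```

Emit:
step_arm:
  series: [0,0,0,0,0,0,0,0,0,0,0,0,0,0,0,0,0,0,0,0,0,0,0,0]
  gripper: 0.5
  newtons: 20

```text
time: 5.82
tool_pos: [0.4975, 0.2733, 0.1026]
tcp_rot: [-3.051, -0.743, -0.005]
wrist_force: [-1.1, 0.2, 5.3]
width: 0.644
grip_force: 21.8
```

Emit:
step_arm:
  series: [0,0,0,-0.1,0,0,0,-0.22,0,0,0,-0.34,0,0,0,-0.46,0,0,0,-0.56,0,0,0,-0.56,0,0,0,-0.56]

```text
time: 6.7
tool_pos: [0.4976, 0.2737, 0.1026]
tcp_rot: [-2.728, -1.558, -0.006]
wrist_force: [-1.8, 1.2, 4.4]
width: 0.647
grip_force: 21.6
```

Run:
```python
from h import *
P=pose();s=monitor.read_state();c=shot("wrist"); save(c,"w3.png")
print("yaw",np.degrees(np.arctan2(P[1,1],P[0,1])),s["wrist_force"],s["torque"])
```

```text
yaw -30.540984232187316 [-1.82908472  1.21000121  4.38183845] [ 0.2198679   0.2865565  -0.02066285]
```

View pics/w3.png

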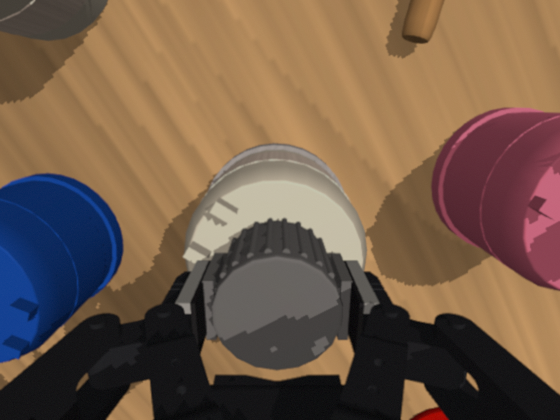

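The pads hold both tabs at (200,305) and (355,305). The cap has turned 32° with the tool and the teeth are exposed at (215,225). Next is a light pull.

Emit:
step_arm:
  series: [0,0,-0.004,-0.03,0,0,-0.008,-0.07,0,0,-0.008,-0.1,0,0,-0.008,-0.1]

```text
time: 7.25
tool_pos: [0.4963, 0.2728, 0.1063]
tcp_rot: [-2.646, -1.693, -0.001]
wrist_force: [4.8, 3.8, -12.7]
width: 0.634
grip_force: 30.6
```

Emit:
step_arm:
  series: [0,0,0.0005,-0.05,0,0,0.0005,-0.1,0,0,0.0005,-0.15,0,0,0.0005,-0.15]

```text
time: 7.75
tool_pos: [0.4962, 0.2728, 0.1063]
tcp_rot: [-2.511, -1.887, -0.001]
wrist_force: [3.8, 3.8, -10.0]
width: 0.629
grip_force: 31.4
```

Emit:
step_arm:
  series: [0,0,0,-0.05,0,0,0,-0.1,0,0,0,-0.15,0,0,0,-0.15]

```text
time: 8.25
tool_pos: [0.4961, 0.2729, 0.1062]
tcp_rot: [-2.362, -2.07, -0.001]
wrist_force: [3.8, 3.9, -10.1]
width: 0.63
grip_force: 31.5
```

Emit:
step_arm:
  series: [0,0,0,-0.05,0,0,0,-0.1,0,0,0,-0.15,0,0,0,-0.15]

```text
time: 8.75
tool_pos: [0.496, 0.2729, 0.1062]
tcp_rot: [-2.201, -2.241, -0.001]
wrist_force: [2.5, 3.7, -11.0]
width: 0.636
grip_force: 31.5
```

Emit:
step_arm:
  series: [0,0,0,-0.05,0,0,0,-0.1,0,0,0,-0.15,0,0,0,-0.15]

```text
time: 9.25
tool_pos: [0.496, 0.2728, 0.1063]
tcp_rot: [-2.028, -2.399, -0.0]
wrist_force: [3.7, 4.4, -10.9]
width: 0.63
grip_force: 31.2
```

Emit:
step_arm:
  series: [0,0,0,-0.05,0,0,0,-0.1,0,0,0,-0.15,0,0,0,-0.15]

```text
time: 9.75
tool_pos: [0.4958, 0.2728, 0.1063]
tcp_rot: [-1.842, -2.543, -0.0]
wrist_force: [2.3, 3.6, -10.6]
width: 0.634
grip_force: 31.3
```

Emit:
step_arm:
  series: [0,0,0,-0.05,0,0,0,-0.1,0,0,0,-0.15,0,0,0,-0.15]

```text
time: 10.25
tool_pos: [0.4957, 0.2727, 0.1064]
tcp_rot: [-1.647, -2.674, 0.0]
wrist_force: [3.4, 4.4, -11.6]
width: 0.634
grip_force: 31.0
```

Emit:
step_arm:
  series: [0,0,0,-0.05,0,0,0,-0.1,0,0,0,-0.15,0,0,0,-0.15]

```text
time: 10.75
tool_pos: [0.496, 0.2726, 0.1068]
tcp_rot: [-1.443, -2.79, 0.0]
wrist_force: [3.1, 3.2, -10.0]
width: 0.635
grip_force: 31.4
```

Emit:
step_arm:
  series: [0,0,0,-0.05,0,0,0,-0.1,0,0,0,-0.15,0,0,0,-0.15]

```text
time: 11.25
tool_pos: [0.4959, 0.2726, 0.1081]
tcp_rot: [-1.23, -2.89, 0.0]
wrist_force: [-1.4, 1.0, -1.2]
width: 0.633
grip_force: 34.0
```

It came free at about 107°: the force dropped to about 0 and the tool rose. I'll turn a touch more and then lift.

Emit:
step_arm:
  series: [0,0,0,-0.08,0,0,-0.005,-0.08,0,0,-0.01,-0.08,0,0,-0.015,-0.08,0,0,-0.015,-0.08]

```text
time: 11.88
tool_pos: [0.4962, 0.2725, 0.1236]
tcp_rot: [-1.113, -2.938, 0.0]
wrist_force: [-2.6, 1.4, 1.0]
width: 0.636
grip_force: 35.0
```

Emit:
step_arm:
  series: [0,0,-0.015,0,0,0,-0.03,0,0,0,-0.05,0,0,0,-0.07,0,0,0,-0.09,0,0,0,-0.09,0]

```text
time: 12.62
tool_pos: [0.4979, 0.2733, 0.2158]
tcp_rot: [1.111, 2.935, 0.006]
wrist_force: [-0.3, 0.0, -0.4]
width: 0.637
grip_force: 34.2
```

Run:
```python
from h import *
P=pose();c=shot("wrist"); t=shot("top"); cv2.imwrite("pics/w4.png",cv2.resize(np.hstack([c["image"],t["image"]])[:,:,::-1],(800,300)))
print("yaw",np.degrees(np.arctan2(P[1,1],P[0,1])),P[:3,3],np.round(monitor.read_state()["q"],3))
print(viewer.boxes_of(t,"thali_floor")[:2])
for d in viewer.spot_point(t,"thali_floor")[:2]: print(d["score"],d["point"],at_z(t,d["point"],.004))
print(rel([.563,-.209,.2]))
```

```text
yaw 48.52898971007221 [0.49786831 0.27325506 0.2158452 ] [ 0.458  0.071  1.862 -0.     1.208 -0.389]
[{'extent': [375.7, 206.1, 62.8, 63.1], 'score': 0.93}, {'extent': [292.0, 288.0, 26.7, 61.6], 'score': 0.24}]
0.81 [375.6, 203.7] [ 0.57302799 -0.21728524  0.004     ]
[-0.3691 -0.3159  0.012 ]
```

View pics/w4.png

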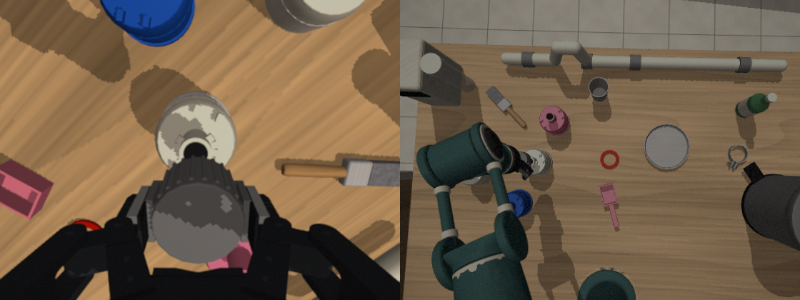

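The cap is held between the fingers, the neck is bare, and the thali is at full-image pixel (375.7,206), world ≈(0.566, -0.213). Carrying the cap over.

Emit:
step_arm:
  series: [-0.015,-0.013,0,0,-0.045,-0.038,0,0,-0.085,-0.072,0,0,-0.13,-0.11,0,0,-0.175,-0.148,0,0,-0.22,-0.186,0,0,-0.26,-0.22,0,0,-0.3,-0.254,0,0]

```text
time: 13.82
tool_pos: [0.5519, -0.1192, 0.212]
tcp_rot: [-1.113, -2.937, 0.001]
wrist_force: [0.1, 0.1, -1.4]
width: 0.632
grip_force: 34.2
```

Emit:
step_arm:
  series: [-0.03,-0.026,0.01,0,-0.055,-0.048,0.03,0,-0.07,-0.06,0.05,0,-0.074,-0.063,0.07,0,-0.074,-0.063,0.08,0,-0.074,-0.063,0.08,0]

```text
time: 14.58
tool_pos: [0.5657, -0.2112, 0.1314]
tcp_rot: [-1.11, -2.936, -0.001]
wrist_force: [-0.1, -0.4, -0.9]
width: 0.633
grip_force: 34.2
```

Run:
```python
from h import *
P=pose();c=shot("wrist"); save(c,"w5.png")
print("yaw",np.degrees(np.arctan2(P[1,1],P[0,1])),P[:3,3],monitor.read_state()["grip_force"])
for d in viewer.spot_point(c,"thali_floor")[:2]: print(d["score"],d["point"],at_z(c,d["point"],.004))
for d in viewer.spot_point(c,"cap_top")[:2]: print(d["score"],d["point"],rel(at_z(c,d["point"],P[2,3]+.032)))
```

```text
yaw 48.59638647585388 [ 0.56569852 -0.21120581  0.13135069] 34.23230767250061
0.95 [281.8, 202.7] [ 0.56977823 -0.20865911  0.004     ]
0.69 [277.2, 317.0] [ 0.0008  0.0003 -0.0296]
```

View pics/w5.png

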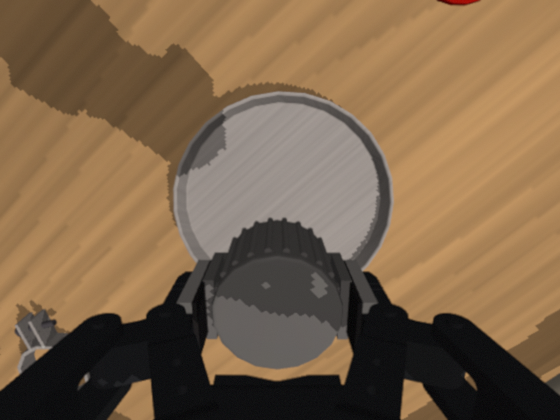

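The thali is centred at (282,200), with the cap held directly over it. Lowering.

Emit:
step_arm:
  series: [0,0,0.02,0,0,0,0.05,0,0,0,0.08,0,0,0,0.095,0,0,0,0.104,0,0,0,0.109,0,0,0,0.109,0]

```text
time: 15.6
tool_pos: [0.567, -0.2129, 0.0242]
tcp_rot: [1.112, 2.937, -0.0]
wrist_force: [0.2, 0.1, -0.5]
width: 0.637
grip_force: 34.2
```

Emit:
step_arm:
  series: [0,0,0.001,0,0,0,0.002,0,0,0,0.003,0,0,0,0.003,0]

```text
time: 16.1
tool_pos: [0.5666, -0.2127, 0.0208]
tcp_rot: [-1.112, -2.938, -0.0]
wrist_force: [0.4, -1.0, -0.9]
width: 0.638
grip_force: 34.2
```

Emit:
step_arm:
  series: [0,0,0.001,0,0,0,0.002,0,0,0,0.002,0]

```text
time: 16.48
tool_pos: [0.5665, -0.2126, 0.0186]
tcp_rot: [-1.112, -2.938, 0.0]
wrist_force: [0.4, 0.4, -0.8]
width: 0.633
grip_force: 34.2
```

Emit:
step_arm:
  series: [0,0,0.001,0,0,0,0.001,0,0,0,0.001,0]

```text
time: 16.85
tool_pos: [0.5666, -0.2127, 0.0178]
tcp_rot: [1.112, 2.938, -0.0]
wrist_force: [-1.2, 0.4, -0.8]
width: 0.634
grip_force: 34.2
```

Emit:
step_arm:
  series: [0,0,0.001,0,0,0,0.001,0,0,0,0.001,0]

```text
time: 17.23
tool_pos: [0.5666, -0.2127, 0.0168]
tcp_rot: [-1.112, -2.938, -0.0]
wrist_force: [-0.0, -0.0, -0.9]
width: 0.637
grip_force: 34.2
```

Emit:
step_arm:
  series: [0,0,0.001,0,0,0,0.001,0,0,0,0.001,0]

```text
time: 17.6
tool_pos: [0.5666, -0.2127, 0.0157]
tcp_rot: [-1.112, -2.938, 0.0]
wrist_force: [-0.0, -0.1, -0.7]
width: 0.632
grip_force: 34.2
```

Emit:
step_arm:
  series: [0,0,0.001,0,0,0,0.001,0,0,0,0.001,0]

```text
time: 17.98
tool_pos: [0.5668, -0.2128, 0.0151]
tcp_rot: [1.112, 2.938, -0.0]
wrist_force: [0.6, -0.1, 1.6]
width: 0.632
grip_force: 35.1
```

Emit:
step_arm:
  series: [0,0,0.001,0,0,0,0.001,0,0,0,0.001,0]

```text
time: 18.35
tool_pos: [0.5668, -0.2128, 0.015]
tcp_rot: [1.112, 2.938, -0.0]
wrist_force: [-3.0, 1.8, 8.7]
width: 0.636
grip_force: 37.0
```

Contact with the floor. Opening.

Emit:
step_arm:
  series: [0,0,-0.001,0,0,0,-0.001,0,0,0,-0.001,0,0,0,-0.001,0,0,0,-0.001,0,0,0,-0.001,0]
  gripper: 1

```text
time: 19.1
tool_pos: [0.5666, -0.2127, 0.0147]
tcp_rot: [1.112, 2.938, -0.0]
wrist_force: [-0.5, 0.6, -1.1]
width: 1.003
grip_force: 0.0
```

Emit:
step_arm:
  series: [0,0,-0.005,0,0,0,-0.02,0,0,0,-0.05,0,0,0,-0.09,0,0,0,-0.13,0,0,0,-0.17,0,0,0,-0.2,0,0,0,-0.2,0]

```text
time: 20.1
tool_pos: [0.5689, -0.2136, 0.2199]
tcp_rot: [1.109, 2.93, -0.001]
wrist_force: [1.0, 0.1, -0.4]
width: 1.001
grip_force: 0.0
```

Run:
```python
from h import *
c=shot("wrist"); save(c,"w6.png"); print(monitor.read_state()["wrist_force"])
for l,z in(("thali_floor",.004),("cap_top",.046),("cap_centre",.025)):
    for d in viewer.spot_point(c,l)[:2]: print(l,d["score"],d["point"],at_z(c,d["point"],z))
```

```text
[-0.65733115 -0.05385044 -0.24200547]
thali_floor 0.69 [274.7, 178.8] [ 0.57004209 -0.21583365  0.004     ]
cap_top 0.56 [277.5, 186.8] [ 0.57073522 -0.21282035  0.046     ]
cap_centre 0.6 [274.8, 181.1] [ 0.56847772 -0.21425014  0.025     ]
```

View pics/w6.png

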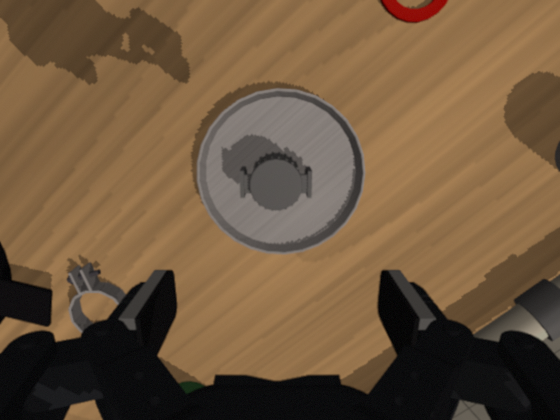

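The cap stands upright near the thali's centre, with its top at (277,185) and its tabs out at (244,182) and (308,182). The robot is clear of everything.

```bash
python3 -c "
from h import *
print(job.finish_job())"
```

```text
the job is handed in; nothing more can be done
None
```

I opened the tub: the cap came free after about 107° of anticlockwise turn. It now stands right way up near the thali's centre with its tabs out, and I handed the job in at about 20 s without getting a verdict back.

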